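# Put the new stock away in its bays behind the shelf rail

### The arm

A 6-joint arm with a two-finger parallel gripper is mounted at the origin on the work surface. World frame = base frame: x ahead of the robot, y to its left, z up, the work surface at z = 0. Lengths are in m, angles in rad, forces in N, time in s.
With the tool pointing down it reaches from about 0.35 to 0.925 m from the base axis. Payload 6.4 kg.
Tool frame: the origin (TCP) lies midway between the tips of the shut fingers; the grasp point (between the pads) lies 19 mm behind it; y points along the fingers, x is the direction in which the jaws open and shut, and the axes are right-handed (so a half turn about y gives the same grasp; the last joint's range is limited). The gripper opens to 85 mm and grips with 20 to 120 N. Pads are 22 mm wide; open, the fingers measure 114 mm over their backs; the gripper's body (76 mm by 85 mm) begins 54 mm behind the grasp point. The pads swing forward as they close: fully open they stand 13 mm farther back than shut.
Start: joints at [-1.467, 0.245, 1.558, -0, 1.339, -0.174], TCP at [0.178, -0.625, 0.231] pointing down, gripper open.
Joint ranges: [-3.13, 3.13], [-1.02, 2.26], [0.13, 2.54], [-0.95, 4.09], [0.21, 2.88], [-2.74, 2.74]. Speed limits (rad/s): [2.57, 2.57, 3.14, 3.14, 3.14, 3.14].

### API

Orientations are given as a unit quaternion [w, x, y, z].
In Python, from plant import ctrl gives the robot as it stands. Calls block until the motion is done:
- ctrl.goto(position, orientation): joint-space move of the TCP to a pose.
- ctrl.move_linear(position, vel=0.15, attitude=None): straight line of the TCP; attitude=None keeps the orientation; vel is the mean speed in m/s.
- ctrl.move_joints(angles): joint-space move.
- ctrl.grip(opening, squeeze=None): finger opening in m; squeeze is the grip in N (None keeps the last); returns when the fingers have stopped.
- ctrl.hold(seconds).
- ctrl.solve_ik(position, orientation): joint angles nearest the present ones, or None.
- ctrl.sense(): the state.
- ctrl.snapshot(name): name is "scene" or "top" or "wrist"; returns (picture, depth): 400x640x3 uint8, red, green, blue; 400x640 float32, m along the optical axis (not along the pixel's ray), 0 where there is no reading.
- ctrl.get_calibration(name): a dict with "fx", "fy", "cx", "cy" (pixels), "camera_from_world" (4x4, takes a point from world to camera coordinates). Camera axes: x right, y down, z forward; pixel columns grow to the right and rows downward; lengths in m; the calibration is good to about 2 mm. A picture is of the moment at which its call begins: read the wrist's pose just before it. get_calibration takes no time and is no camera call; for the wrist camera it gives the pose at the moment of the call.
A pose or a line that the arm cannot do raises ctrl.PlanningError and nothing moves.
- ctrl.close_job(): hands the job in, once; it reports no verdict.
The state is a dict: "time": time; "qpos": joint angles; "dq": joint speeds; "effort": joint torques, N m; "tcp_pos": TCP position; "tool_rot": TCP orientation; "wrist_force": force on the tool from outside, world axes, zero at the start; "moment": the same for the moment, N m; "gripper_width": finger opening in m.
Only numpy, scipy, OpenCV 4.12 (cv2) and the standard library are available. Lean on these libraries where they do the work, as an engineer would, in place of code of your own. Each camera call takes 0.05 s, during which the arm holds its last target.

### The job

Four new pieces of stock lie on the bench: a wide ribbon reel, a narrow ribbon spool, a square clear case and an oblong carton. Lift each one over the shelf's front rail and set it down flat on the deck in the bay where its own kind already lies, lowering it behind the rail before you let go. Leave the stock that is already on the shelf lying where it is.

Things in the scene. Friction and masses are not known exactly. Their poses are not given: they have to be found in the camera images.
- new_reel: The ribbon reel to be put away, loose on the bench in front of the shelf: a low, wide ribbon reel lying on its flange: disc 68 mm in diameter and 26 mm high, two white flanges with ivory ribbon between, small dark bore. About 90 g (may vary by a third). Rigid. Origin at the centre of its underside, z up.
- new_spool: The ribbon spool to be put away, loose on the bench in front of the shelf: a narrow, tall ribbon spool standing on its flange: cylinder 46 mm in diameter and 50 mm high, two white flanges with ivory ribbon between, small dark bore. About 80 g (may vary by a third). Rigid. Origin at the centre of its underside, z up.
- new_case: The clear case to be put away, loose on the bench in front of the shelf: a square clear plastic case with a pale pad inside: 60 mm (own x) x 60 mm (own y) x 28 mm high. About 100 g (may vary by a third). Rigid. Origin at the centre of its underside, z up.
- new_carton: The pin carton to be put away, loose on the bench in front of the shelf: an oblong brown cardboard carton with a white paper band: 78 mm (own x) x 40 mm (own y) x 34 mm high. About 110 g (may vary by a third). Rigid. Origin at the centre of its underside, z up.
- stock_reel: The ribbon reel already in stock, loose, lying in the rear half of one of the shelf's four bays (which bay differs from start to start): a low, wide ribbon reel lying on its flange: disc 68 mm in diameter and 26 mm high, two white flanges with ivory ribbon between, small dark bore, like the new one. Origin at the centre of its underside, z up.
- stock_spool: The ribbon spool already in stock, loose, lying in the rear half of one of the shelf's four bays (which bay differs from start to start): a narrow, tall ribbon spool standing on its flange: cylinder 46 mm in diameter and 50 mm high, two white flanges with ivory ribbon between, small dark bore, like the new one. Origin at the centre of its underside, z up.
- stock_case: The clear case already in stock, loose, lying in the rear half of one of the shelf's four bays (which bay differs from start to start): a square clear plastic case with a pale pad inside: 60 mm (own x) x 60 mm (own y) x 28 mm high, like the new one. Origin at the centre of its underside, z up.
- stock_carton: The pin carton already in stock, loose, lying in the rear half of one of the shelf's four bays (which bay differs from start to start): an oblong brown cardboard carton with a white paper band: 78 mm (own x) x 40 mm (own y) x 34 mm high, like the new one. Origin at the centre of its underside, z up.
- shelf: Fixed low shelf, dark steel deck 230 (own x) x 515 mm (own y), deck top 30 mm above its origin (centre of underside, on the bench). Own +x points away from the robot; yaw within 5 deg. Four bays at own y = -192, -64, 64, 192 mm, 125 mm between clear dividers. Clear front rail, inner face x = -112 mm; rail and dividers rise 40 mm above the deck. Stock lies at x = 65 mm; new pieces fit at -55 mm.

How it is judged:
At the end, for the whole second after the job is handed in: Each of the four new pieces rests flat (upright within 7 degrees, underside within 6 mm of deck height) behind the front rail, between the dividers of the bay that holds the stock piece of its own kind, released and still; each stock piece lies upright within 20 mm of where it was at the start (((y of new_reel in the frame of shelf between -0.254 and -0.13 m and y of stock_reel in the frame of shelf between -0.254 and -0.13 m) or (y of new_reel in the frame of shelf between -0.126 and -0.002 m and y of stock_reel in the frame of shelf between -0.126 and -0.002 m) or (y of new_reel in the frame of shelf between 0.002 and 0.126 m and y of stock_reel in the frame of shelf between 0.002 and 0.126 m) or (y of new_reel in the frame of shelf between 0.13 and 0.254 m and y of stock_reel in the frame of shelf between 0.13 and 0.254 m)) and x of new_reel in the frame of shelf between -0.112 and 0.111 m and z of new_reel in the frame of shelf between 0.024 and 0.036 m and angle between each of new_reel, stock_reel, new_spool, stock_spool, new_case, stock_case, new_carton, stock_carton's own z axis and vertical below 0.12 rad and linear speed of each of new_reel, stock_reel, new_spool, stock_spool, new_case, stock_case, new_carton, stock_carton below 0.02 m/s and angular speed of each of new_reel, new_spool, new_case, new_carton below 0.2 rad/s and distance of each of stock_reel, stock_spool, stock_case, stock_carton from where it was at the start of the episode below 0.02 m and ((y of new_spool in the frame of shelf between -0.254 and -0.13 m and y of stock_spool in the frame of shelf between -0.254 and -0.13 m) or (y of new_spool in the frame of shelf between -0.126 and -0.002 m and y of stock_spool in the frame of shelf between -0.126 and -0.002 m) or (y of new_spool in the frame of shelf between 0.002 and 0.126 m and y of stock_spool in the frame of shelf between 0.002 and 0.126 m) or (y of new_spool in the frame of shelf between 0.13 and 0.254 m and y of stock_spool in the frame of shelf between 0.13 and 0.254 m)) and x of new_spool in the frame of shelf between -0.112 and 0.111 m and z of new_spool in the frame of shelf between 0.024 and 0.036 m and ((y of new_case in the frame of shelf between -0.254 and -0.13 m and y of stock_case in the frame of shelf between -0.254 and -0.13 m) or (y of new_case in the frame of shelf between -0.126 and -0.002 m and y of stock_case in the frame of shelf between -0.126 and -0.002 m) or (y of new_case in the frame of shelf between 0.002 and 0.126 m and y of stock_case in the frame of shelf between 0.002 and 0.126 m) or (y of new_case in the frame of shelf between 0.13 and 0.254 m and y of stock_case in the frame of shelf between 0.13 and 0.254 m)) and x of new_case in the frame of shelf between -0.112 and 0.111 m and z of new_case in the frame of shelf between 0.024 and 0.036 m and ((y of new_carton in the frame of shelf between -0.254 and -0.13 m and y of stock_carton in the frame of shelf between -0.254 and -0.13 m) or (y of new_carton in the frame of shelf between -0.126 and -0.002 m and y of stock_carton in the frame of shelf between -0.126 and -0.002 m) or (y of new_carton in the frame of shelf between 0.002 and 0.126 m and y of stock_carton in the frame of shelf between 0.002 and 0.126 m) or (y of new_carton in the frame of shelf between 0.13 and 0.254 m and y of stock_carton in the frame of shelf between 0.13 and 0.254 m)) and x of new_carton in the frame of shelf between -0.112 and 0.111 m and z of new_carton in the frame of shelf between 0.024 and 0.036 m); the robot touches nothing.
It fails at once if the ribbon reel is let go above the shelf with its underside more than 50 mm over the deck (x of new_reel in the frame of shelf between -0.15 and 0.15 m and y of new_reel in the frame of shelf between -0.28 and 0.28 m and z of new_reel in the frame of shelf above 0.08 m and contact force between new_reel and the fingers below 0.05 N).
It fails at once if the ribbon spool is let go above the shelf with its underside more than 50 mm over the deck (x of new_spool in the frame of shelf between -0.15 and 0.15 m and y of new_spool in the frame of shelf between -0.28 and 0.28 m and z of new_spool in the frame of shelf above 0.08 m and contact force between new_spool and the fingers below 0.05 N).
It fails at once if the clear case is let go above the shelf with its underside more than 50 mm over the deck (x of new_case in the frame of shelf between -0.15 and 0.15 m and y of new_case in the frame of shelf between -0.28 and 0.28 m and z of new_case in the frame of shelf above 0.08 m and contact force between new_case and the fingers below 0.05 N).
It fails at once if the pin carton is let go above the shelf with its underside more than 50 mm over the deck (x of new_carton in the frame of shelf between -0.15 and 0.15 m and y of new_carton in the frame of shelf between -0.28 and 0.28 m and z of new_carton in the frame of shelf above 0.08 m and contact force between new_carton and the fingers below 0.05 N).
It also fails if it takes over 96 s, if anything falls off the work surface, if the arm or the gripper's body presses on something with over 40 N, if the wrist force passes 120 N, or if a joint passes its speed limit or range.

## Working session

There is one attempt and no reset: what is moved stays moved. The work goes in short steps, each a Python script; the robot and the scene stay as the last script left them, time stands still between calls to the robot, and variables do not carry over. Pictures are saved under pics/ and viewed, and the job is handed in when it is done.

```bash
ls; mkdir -p pics
python3 - <<'E'
from plant import ctrl
import cv2,numpy as np
for n in ("scene","top"):
    p,d=ctrl.snapshot(n); cv2.imwrite(f"pics/{n}0.png",p[...,::-1]); np.save(f"pics/{n}0_d.npy",d)
    c=ctrl.get_calibration(n); print(n,c, (d>0).mean())
s=ctrl.sense(); print(s['time'],s['tcp_pos'],s['tool_rot'],s['wrist_force'],s['gripper_width'])
E
```

```text
pics
scene {'fx': 488.0172451667191, 'fy': 488.0172451667191, 'cx': 315.76939818873655, 'cy': 203.0044891096594, 'camera_from_world': array([[-0.73088394,  0.68221329, -0.0198416 ,  0.43950234],
       [ 0.45754254,  0.46819881, -0.75593961, -0.21542273],
       [-0.50642224, -0.5615825 , -0.6543406 ,  1.43205256],
       [ 0.        ,  0.        ,  0.        ,  1.        ]])} 0.99605078125
top {'fx': 444.64688429895034, 'fy': 444.64688429895034, 'cx': 315.20725441939334, 'cy': 206.5987189396131, 'camera_from_world': array([[ 0.02169449, -0.99967577,  0.01333046, -0.03183658],
       [-0.99067491, -0.02328924, -0.13424173,  0.57582444],
       [ 0.13450866, -0.01029385, -0.99085895,  0.94617746],
       [ 0.        ,  0.        ,  0.        ,  1.        ]])} 0.99624609375
0.1 [ 0.17821917 -0.6245583   0.23026997] [ 0.56486757 -0.56393907  0.42639087 -0.42554456] [ 0.96391739  0.618191   -0.35887866] 0.08552433398842228
```

View pics/scene0.png

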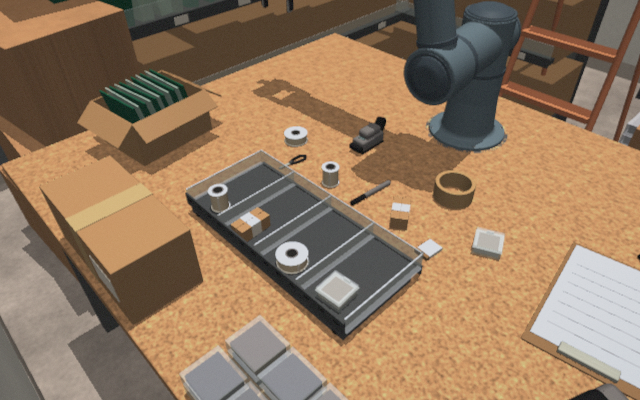

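View pics/top0.png

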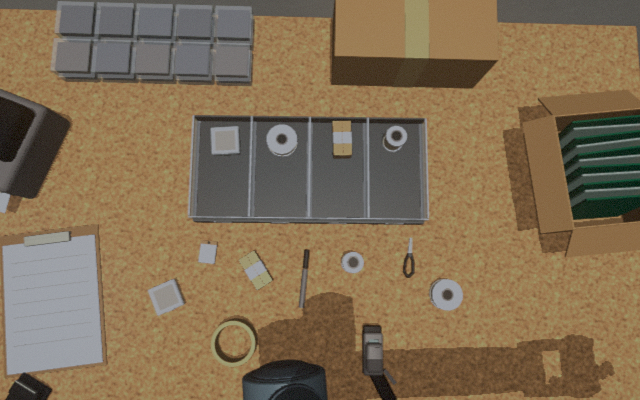

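The top view puts the bays, left (+y) to right, as case (225,140), reel (282,140), carton (342,138) and spool (395,138). The new pieces are the case at (166,296), carton (256,269), spool (353,262) and reel (447,294). Next I measure them.

```bash
cat > h.py <<'E'
import numpy as np, cv2
def ray(c,uv,z):
    T=c["camera_from_world"]; R,t=T[:3,:3],T[:3,3]; o=-R.T@t
    uv=np.atleast_2d(np.asarray(uv,float))
    d=np.c_[(uv[:,0]-c["cx"])/c["fx"],(uv[:,1]-c["cy"])/c["fy"],np.ones(len(uv))]@R
    return o+d*((z-o[2])/d[:,2])[:,None]
def cloud(c,depth):
    T=c["camera_from_world"]; R,t=T[:3,:3],T[:3,3]
    v,u=np.mgrid[:depth.shape[0],:depth.shape[1]]
    P=np.stack([(u-c["cx"])/c["fx"]*depth,(v-c["cy"])/c["fy"]*depth,depth],-1)
    return (P-t)@R
E
python3 - <<'E'
from plant import ctrl
from h import *
p,d=ctrl.snapshot("top"); c=ctrl.get_calibration("top")
X=cloud(c,d); Z=X[...,2]
print("bench z",np.median(Z[230:250,60:180+100]))
kern=np.ones((3,3),np.uint8)
for n,(u,v),h,base in [("case",(166,296),.028,0),("carton",(256,269),.034,0),("spool",(353,262),.05,0),("reel",(447,294),.026,0),
  ("scase",(225,140),.028,.03),("sreel",(282,140),.026,.03),("scarton",(342,138),.034,.03),("sspool",(395,138),.05,.03)]:
    top=base+h; m=np.zeros(Z.shape,np.uint8); w=26
    m[v-w:v+w,u-w:u+w]=(np.abs(Z-top)[v-w:v+w,u-w:u+w]<.009)
    k,l,st,ce=cv2.connectedComponentsWithStats(m)
    j=1+np.argmax(st[1:,4]); mm=(l==j).astype(np.uint8)
    ct=max(cv2.findContours(mm,cv2.RETR_EXTERNAL,cv2.CHAIN_APPROX_NONE)[0],key=cv2.contourArea)
    W=ray(c,ct[:,0,:],top)[:,:2]
    r=cv2.minAreaRect((W*1000).astype(np.float32))
    print(n,"topz %.3f"%np.median(Z[mm>0]),"rect c",np.round(r[0],1),"size",np.round(r[1],1),"ang %.1f"%r[2])
g=cv2.cvtColor(p,cv2.COLOR_RGB2BGR)
cv2.imwrite("pics/crop_shelf.png",cv2.resize(g[100:240,180:440],None,fx=3,fy=3,interpolation=cv2.INTER_CUBIC))
cv2.imwrite("pics/crop_new.png",cv2.resize(g[230:330,140:480],None,fx=2.3,fy=2.3,interpolation=cv2.INTER_CUBIC))
# deck
hsv=cv2.cvtColor(p,cv2.COLOR_RGB2HSV)
m=((np.abs(Z-.03)<.012)&(hsv[...,1]<90)&(hsv[...,2]<110)).astype(np.uint8); m[:100]=0;m[235:]=0;m[:,:180]=0;m[:,440:]=0
m=cv2.morphologyEx(m,cv2.MORPH_CLOSE,np.ones((15,15)))
ct=max(cv2.findContours(m,cv2.RETR_EXTERNAL,cv2.CHAIN_APPROX_NONE)[0],key=cv2.contourArea)
r=cv2.minAreaRect((ray(c,ct[:,0,:],.03)[:,:2]*1000).astype(np.float32)); print("deck",r)
cv2.imwrite("pics/deck.png",m*255)
print("box z",np.median(Z[30:50,340:390]),"rightbox",Z[130:200:20,530:560:8].round(2).tolist())
E
```

```text
bench z 0.001707107838069096
case topz 0.029 rect c [372.5 301.3] size [61.7 62.7] ang 25.0
carton topz 0.035 rect c [435.2 108.5] size [78.5 41.4] ang 33.3
spool topz 0.051 rect c [ 456.3 -102.9] size [42.8 43.3] ang 1.2
reel topz 0.027 rect c [ 390.9 -313. ] size [65.1 66.2] ang 44.7
scase topz 0.059 rect c [717.7 184.6] size [63.7 61.3] ang 5.5
sreel topz 0.057 rect c [725.1  59.6] size [66.4 64.4] ang 1.6
scarton topz 0.066 rect c [726.2 -74.4] size [79.9 39.8] ang 0.9
sspool topz 0.082 rect c [ 731.1 -190.8] size [42.6 43.9] ang 1.5
deck ((659.0845336914062, -3.084686279296875), (237.1326904296875, 515.932861328125), 0.7154618501663208)
box z 0.151475815960325 rightbox [[0.1, 0.11, 0.12, 0.13], [0.1, 0.11, 0.12, 0.13], [0.01, 0.1, 0.11, 0.12], [-0.0, 0.1, 0.11, 0.12]]
```

View pics/crop_shelf.png

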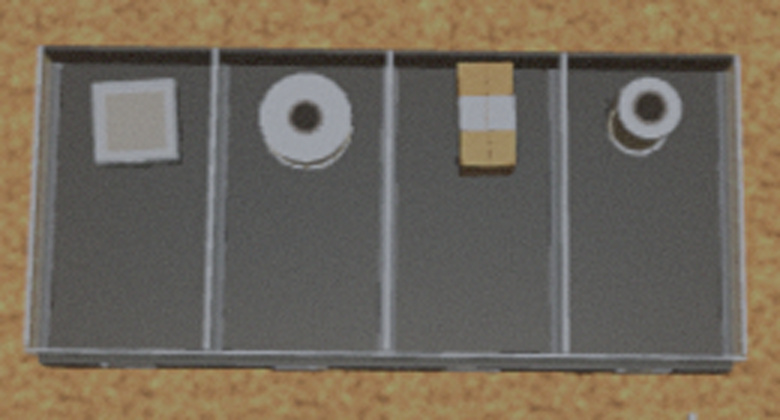

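View pics/crop_new.png

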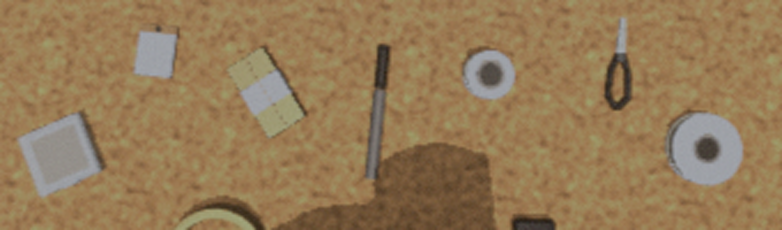

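Run:
```python
from plant import ctrl
from h import *
c=ctrl.get_calibration("top")
px=lambda a:np.array(a,float)/3+[180,100]-1/3
F=ray(c,px([(27,352),(207,352),(387,354),(567,355),(745,357)]),.07)[:,:2]
B=ray(c,px([(40,47),(215,48),(390,51),(563,54),(737,55)]),.07)[:,:2]
print("front",F.round(4).tolist());print("back",B.round(4).tolist())
print("yaws",np.degrees(np.arctan2(*(B-F).T[::-1])).round(2), "lens",np.linalg.norm(B-F,axis=1).round(3))
print("mid",((F+B)/2).round(4).tolist())
from scipy.spatial.transform import Rotation as R
s=ctrl.sense();q=s['tool_rot'];print(R.from_quat(q[[1,2,3,0]]).as_matrix().round(3))
# colour check of carton and case in both views
hs={}
for n in("top","scene"):
    p,_=ctrl.snapshot(n);c=ctrl.get_calibration(n);hsv=cv2.cvtColor(p,cv2.COLOR_RGB2HSV)
    m=((hsv[...,1]<60)&(hsv[...,2]>120)).astype(np.uint8)
    k,l,st,ce=cv2.connectedComponentsWithStats(m)
    for j in range(1,k):
        if 60<st[j,4]<1500:
            w=ray(c,ce[j],.03)[0]
            if .3<w[0]<.8 and abs(w[1])<.4: print(n,ce[j].round(1),st[j,4],w.round(3))
```

```text
front [[0.5435, 0.2506], [0.5465, 0.123], [0.548, -0.005], [0.5503, -0.1335], [0.5518, -0.2609]]
back [[0.7683, 0.2545], [0.7709, 0.1265], [0.772, -0.0019], [0.7731, -0.1293], [0.7757, -0.2578]]
yaws [1.01 0.9  0.79 1.08 0.8 ] lens [0.225 0.224 0.224 0.223 0.224]
mid [[0.6559, 0.2525], [0.6587, 0.1248], [0.66, -0.0035], [0.6617, -0.1314], [0.6637, -0.2594]]
[[ 0.274 -0.     0.962]
 [-0.962  0.001  0.274]
 [-0.001 -1.     0.   ]]
top [192.2 173.5] 267 [0.646 0.259 0.03 ]
top [283.  176.1] 681 [0.645 0.055 0.03 ]
top [366.8 185.7] 350 [ 0.628 -0.134  0.03 ]
top [426.1 172.5] 256 [ 0.661 -0.269  0.03 ]
top [281.5 139.5] 676 [0.73  0.061 0.03 ]
top [224.5 139.8] 738 [0.726 0.191 0.03 ]
top [395.6 137.1] 277 [ 0.743 -0.2    0.03 ]
top [342.1 137.4] 228 [ 0.739 -0.077  0.03 ]
top [206.9 253.3] 321 [0.468 0.217 0.03 ]
top [352.1 262.2] 306 [ 0.456 -0.103  0.03 ]
top [254.9 269.9] 252 [0.435 0.11  0.03 ]
top [165.2 297. ] 828 [0.372 0.302 0.03 ]
top [446.6 294.4] 714 [ 0.391 -0.31   0.03 ]
scene [295.3 134.1] 278 [ 0.401 -0.298  0.03 ]
scene [224.2 183.8] 376 [ 0.675 -0.253  0.03 ]
scene [330.  166.8] 134 [ 0.439 -0.119  0.03 ]
scene [256.  209.7] 406 [ 0.678 -0.121  0.03 ]
scene [400.6 206.9] 143 [0.431 0.107 0.03 ]
scene [292.8 247.8] 1002 [0.697 0.032 0.03 ]
scene [488.4 240.6] 629 [0.382 0.308 0.03 ]
scene [336.3 261.9] 395 [0.659 0.125 0.03 ]
scene [381.8 299. ] 510 [0.664 0.253 0.03 ]
scene [336.8 288. ] 917 [0.707 0.174 0.03 ]
```

Shelf centre is (0.660, -0.0035) with yaw 0.9°, and the deck outline gives the same. Sizes and heights of all pieces match. I start with the carton.

```bash
cat > pp.py <<'E'
from plant import ctrl
from h import *
from scipy.spatial.transform import Rotation as R
S=np.array([.660,-.0035]); YAW=np.radians(.9)
def quat(adeg):
    a=np.radians(adeg); c,s=np.cos(a),np.sin(a)
    q=R.from_matrix(np.array([[c,0,-s],[s,0,c],[0,-1,0]])).as_quat(); return q[[3,0,1,2]]
def shelf(x,y):
    return S+np.array([[np.cos(YAW),-np.sin(YAW)],[np.sin(YAW),np.cos(YAW)]])@[x,y]
def angopt(xy,z,alist):
    best=None
    for a in alist:
        for k in (-180,0,180):
            j=ctrl.solve_ik([*xy,z],quat(a+k))
            if j is not None and (best is None or abs(j[5])<best[0]): best=(abs(j[5]),a+k,j)
    return best
def pick(xy,a,z,openw,squeeze=60,zh=.2):
    s=ctrl.sense()
    ctrl.grip(openw,squeeze)
    ctrl.goto([*xy,zh],quat(a))
    ctrl.move_linear([*xy,.09],vel=.25); ctrl.move_linear([*xy,z],vel=.1)
    f0=ctrl.sense(); ctrl.grip(0.0,squeeze); ctrl.hold(.2); s=ctrl.sense()
    print("at",s['tcp_pos'].round(4),"width %.4f"%s['gripper_width'],"F",f0['wrist_force'].round(1),s['wrist_force'].round(1))
    ctrl.move_linear([*xy,.06+z],vel=.1); ctrl.move_linear([*xy,zh],vel=.25)
    s=ctrl.sense(); print("lifted width %.4f t %.2f"%(s['gripper_width'],s['time']),s['wrist_force'].round(2))
def snap(name,n):
    p,d=ctrl.snapshot(n); cv2.imwrite(f"pics/{name}.png",p[...,::-1]); return p,d
def place(sx,sy,a,z,openw,zh=.2):
    xy=shelf(sx,sy)
    ctrl.goto([*xy,zh],quat(a)); s=ctrl.sense(); print("over",s['tcp_pos'].round(4),"w %.4f"%s['gripper_width'])
    ctrl.move_linear([*xy,z+.03],vel=.2); ctrl.move_linear([*xy,z],vel=.05)
    s=ctrl.sense(); print("down",s['tcp_pos'].round(4),"w %.4f"%s['gripper_width'],s['wrist_force'].round(1))
    ctrl.grip(openw); ctrl.hold(.2)
    ctrl.move_linear([*xy,z+.06],vel=.1); ctrl.move_linear([*xy,zh],vel=.3)
    s=ctrl.sense(); print("t %.2f"%s['time'])
E
python3 - <<'E'
from pp import *
# feasibility of all
for n,xy,al,sy in [("reel",(.391,-.3115),[0,30,60,90,120,150],64),("spool",(.4563,-.103),[90],-192),("case",(.3725,.3015),[25,115],192),("carton",(.4352,.1085),[123.3],-64)]:
    for a in al:
        b=angopt(xy,.005,[a]); print(n,a,b and (b[1],b[2].round(2).tolist()))
    b=angopt(shelf(-.055,sy/1e3),.035,[90.9]); print("  place",b and (b[1],b[2].round(2).tolist()))
E
```

```text
reel 0 (0, [-0.9, 0.24, 2.04, -0.0, 0.86, -0.9])
reel 30 (30, [-0.9, 0.24, 2.04, -0.0, 0.86, -1.42])
reel 60 (-120, [-0.9, 0.24, 2.04, -0.0, 0.86, 1.19])
reel 90 (-90, [-0.9, 0.24, 2.04, -0.0, 0.86, 0.67])
reel 120 (-60, [-0.9, 0.24, 2.04, -0.0, 0.86, 0.15])
reel 150 (330, [-0.9, 0.24, 2.04, -0.0, 0.86, -0.38])
  place (-89.1, [-0.09, 0.39, 1.77, -0.0, 0.98, 1.47])
spool 90 (-90, [-0.47, 0.18, 2.12, -0.0, 0.84, 1.11])
  place (-89.1, [-0.49, 0.46, 1.68, -0.0, 1.0, 1.07])
case 25 (25, [0.44, 0.2, 2.09, -0.0, 0.85, 0.01])
case 115 (115, [0.44, 0.2, 2.09, -0.0, 0.85, -1.56])
  place (90.9, [0.12, 0.44, 1.71, -0.0, 1.0, -1.46])
carton 123.3 (-56.7, [-0.01, 0.13, 2.17, -0.0, 0.84, 0.98])
  place (-89.1, [-0.3, 0.4, 1.76, -0.0, 0.98, 1.26])
```

Run:
```python
from pp import *
pick((.4352,.1085),-56.7,.005,.07)
snap("carton_held","scene")
```

```text
at [0.436  0.1085 0.0058] width 0.0391 F [ 0.1 -0.6  0.3] [-0.3 -0.3  6. ]
lifted width 0.0389 t 6.91 [-0.33 -0.29 -1.43]
```

View pics/carton_held.png

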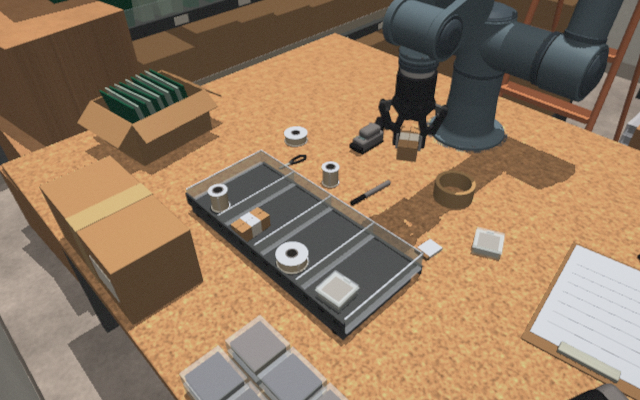

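Carton is held level at about (408,145), width 39 mm. Placing it in the third bay.

Run:
```python
from pp import *
place(-.055,-.064,-89.1,.037,.07)
pick((.4563,-.103),-90,.010,.075)
snap("spool_held","scene"); snap("spool_held_t","top")
```

```text
over [ 0.6052 -0.0674  0.1992] w 0.0391
down [ 0.6059 -0.0683  0.0367] w 0.0388 [ 0.1  0.1 -1.6]
t 11.34
at [ 0.4571 -0.1034  0.0109] width 0.0447 F [ 0.5 -0.4 -0. ] [-0.  -0.4  5.9]
lifted width 0.0447 t 15.76 [ 0.06  0.13 -0.91]
```

View pics/spool_held.png

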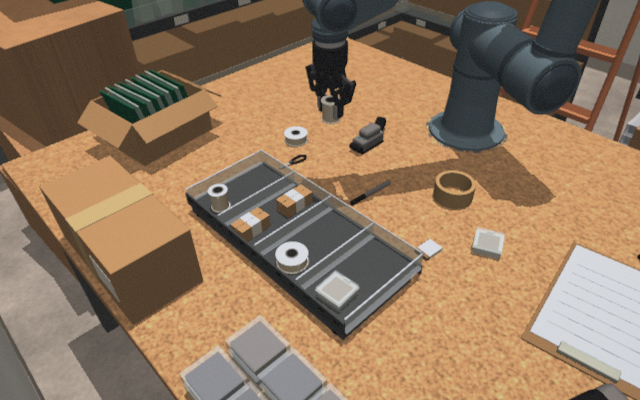

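View pics/spool_held_t.png

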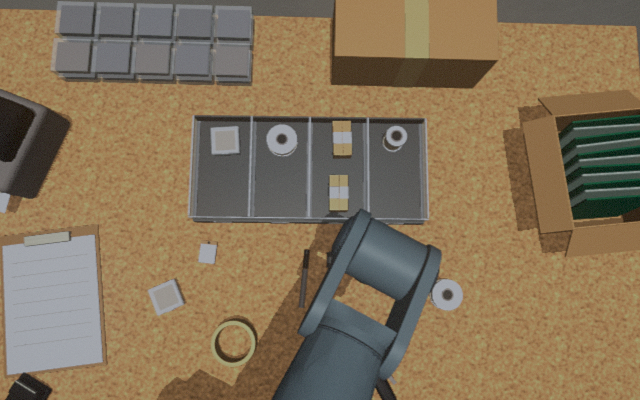

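Carton is flat in the third bay at (339,192), and the spool is held upright at (330,108). Next I place the spool and pick the reel.

Run:
```python
from pp import *
place(-.055,-.192,-89.1,.042,.075)
pick((.391,-.3115),-90,-.001,.085)
snap("reel_held","scene"); snap("reel_held_t","top")
```

```text
over [ 0.6069 -0.1956  0.1985] w 0.0452
down [ 0.6079 -0.1963  0.0416] w 0.0451 [ 0.  -1.1 -1.2]
t 19.97
at [ 0.3918 -0.3124  0.0004] width 0.0661 F [ 1.   0.7 -1.4] [-0.2  0.2  5.4]
lifted width 0.0660 t 24.83 [-0.55  0.47 -1.41]
```

View pics/reel_held.png

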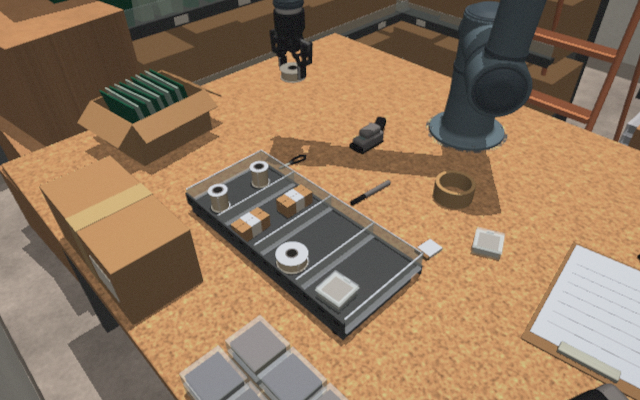

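View pics/reel_held_t.png

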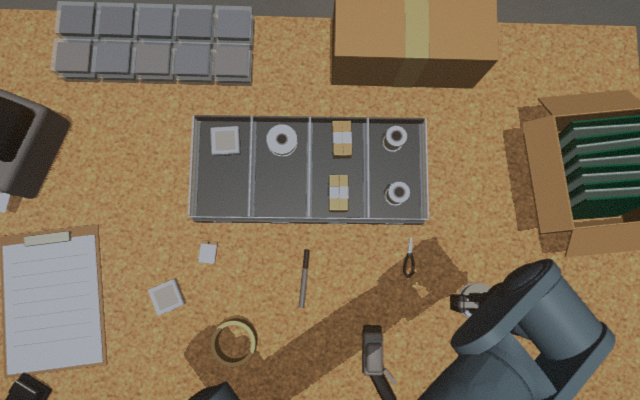

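The new spool stands in the right bay at (398,192). The reel is held level at (292,73), width 66 mm. Next I place the reel and pick the case.

Run:
```python
from pp import *
place(-.055,.064,-89.1,.031,.081)
snap("reel_placed","top")
pick((.3725,.3015),115,.001,.08)
snap("case_held","scene"); snap("case_held_t","top")
```

```text
over [0.6039 0.0586 0.1999] w 0.0658
down [0.6038 0.0597 0.0305] w 0.0663 [ 0.  -1.  -0.6]
t 29.87
at [0.3735 0.302  0.0021] width 0.0589 F [-0.   0.7  0.2] [-1.2 -0.5  6.8]
lifted width 0.0587 t 36.30 [-0.3   0.49 -0.8 ]
```

View pics/case_held.png

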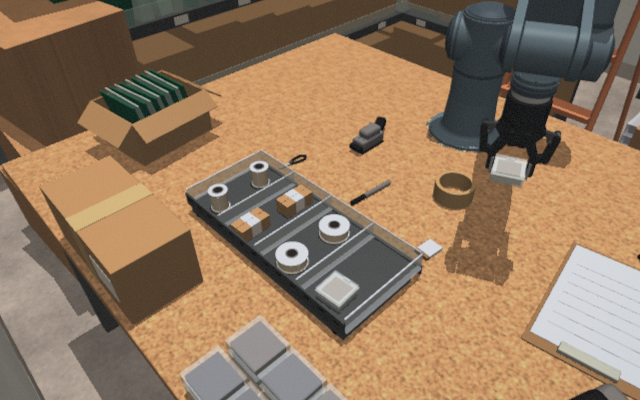

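View pics/case_held_t.png

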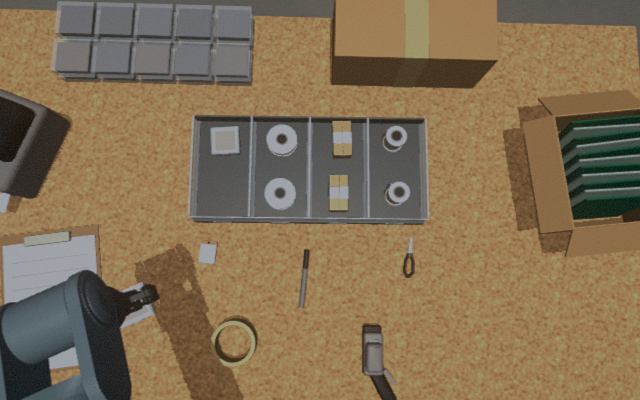

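The reel is flat in its bay at (280,194), and the case is held at (509,168). Placing the case, then retreating and checking everything.

Run:
```python
from pp import *
place(-.055,.192,90.9,.033,.08)
ctrl.goto([.38,.1,.3],quat(90.9)); ctrl.hold(.3)
p,d=snap("fin_t","top"); snap("fin_s","scene")
c=ctrl.get_calibration("top"); X=cloud(c,d); Z=X[...,2]
Ri=np.array([[np.cos(YAW),np.sin(YAW)],[-np.sin(YAW),np.cos(YAW)]])
for n,(sx,sy),h in [("case",(-.055,.192),.028),("reel",(-.055,.064),.026),("carton",(-.055,-.064),.034),("spool",(-.055,-.192),.05),
  ("scase",(.06,.19),.028),("sreel",(.065,.064),.026),("scarton",(.065,-.072),.034),("sspool",(.07,-.188),.05)]:
    top=.03+h; w=shelf(sx,sy); P=c["camera_from_world"]@[*w,top,1]
    u,v=int(c["fx"]*P[0]/P[2]+c["cx"]),int(c["fy"]*P[1]/P[2]+c["cy"]); b=22
    m=np.zeros(Z.shape,np.uint8); m[v-b:v+b,u-b:u+b]=np.abs(Z-top)[v-b:v+b,u-b:u+b]<.009
    k,l,st,_=cv2.connectedComponentsWithStats(m); mm=(l==1+np.argmax(st[1:,4]))
    ct=max(cv2.findContours(mm.astype(np.uint8),cv2.RETR_EXTERNAL,cv2.CHAIN_APPROX_NONE)[0],key=cv2.contourArea)
    r=cv2.minAreaRect((ray(c,ct[:,0,:],top)[:,:2]*1000).astype(np.float32))
    q=X[mm]; A=np.c_[q[:,:2],np.ones(len(q))]; k=np.linalg.lstsq(A,q[:,2],rcond=None)[0]
    print(n,"topz %.4f (want %.3f)"%(np.median(q[:,2]),top),"tilt %.1f"%np.degrees(np.hypot(*k[:2])),"world",np.round(r[0],1),"shelf",(Ri@(np.array(r[0])/1e3-S)).round(4),"size",np.round(r[1],1))
print(ctrl.sense()['time'])
```

```text
over [0.6009 0.1884 0.1995] w 0.0589
down [0.6019 0.1876 0.0326] w 0.0590 [ 0.1 -0.3 -0.3]
t 40.78
case topz 0.0589 (want 0.058) tilt 0.9 world [601.2 185.8] shelf [-0.0558  0.1902] size [61.8 62.2]
reel topz 0.0572 (want 0.056) tilt 0.1 world [603.5  58.9] shelf [-0.0555  0.0633] size [64.2 65.6]
carton topz 0.0653 (want 0.064) tilt 0.6 world [605.3 -69.5] shelf [-0.0557 -0.0652] size [77.2 39.2]
spool topz 0.0812 (want 0.080) tilt 0.4 world [ 606.7 -196.8] shelf [-0.0563 -0.1925] size [42.9 43.6]
scase topz 0.0590 (want 0.058) tilt 1.6 world [717.6 184.6] shelf [0.0605 0.1871] size [63.9 61.3]
sreel topz 0.0575 (want 0.056) tilt 0.3 world [725.1  59.6] shelf [0.0661 0.062 ] size [66.4 64.4]
scarton topz 0.0652 (want 0.064) tilt 0.7 world [727.4 -74.4] shelf [ 0.0662 -0.072 ] size [77.7 39.8]
sspool topz 0.0815 (want 0.080) tilt 0.2 world [ 731.1 -190.8] shelf [ 0.0681 -0.1884] size [42.6 43.9]
42.2
```

View pics/fin_t.png

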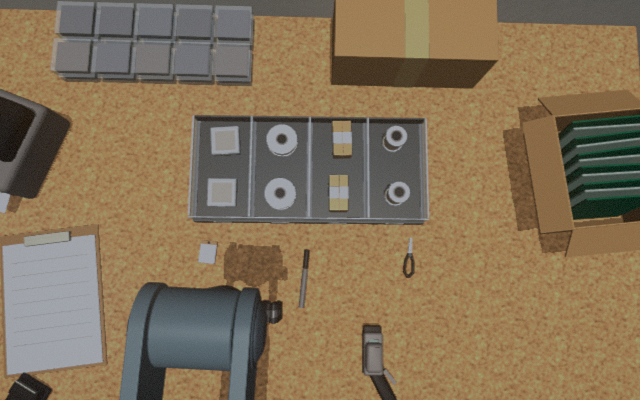

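View pics/fin_s.png

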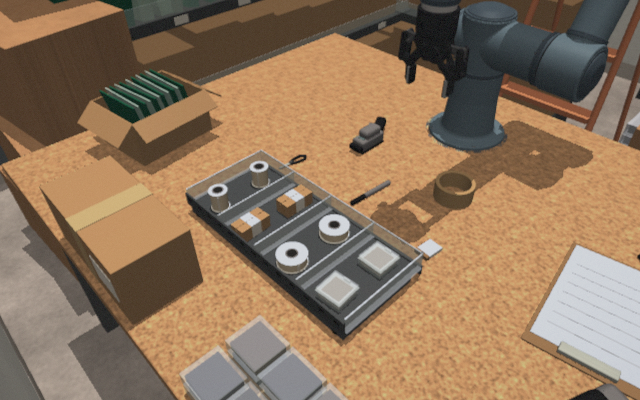

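Both pictures show each new piece flat in front of its own kind: case (221,192), reel (280,194), carton (339,192) and spool (398,192). The arm is clear of everything.

Run:
```python
from plant import ctrl
ctrl.close_job(); print(ctrl.sense()['time'])
```

```text
the job is handed in; nothing more can be done
the job is handed in; nothing more can be done
```

All four new pieces are on the shelf deck in the bay of their own kind, and I handed the job in at about 42 s of the 96 s allowed. Each was lifted over the front rail and let go about 2 mm above the deck, in the order carton, spool, reel, case.

In the last top view, each new piece is within about 2 mm of its target spot. Their top heights are within 1.5 mm of what they should be, and measured tilt is at most 0.9°. The stock pieces moved 1.2 mm at most, which is within the noise of the measurement.

No check failed or disagreed. The 42–45 mm I measured across the spools and 64–66 mm across the reels, against 46 and 68 mm, is the camera's depth edges cutting round flanges short. The close of the job returned no verdict.

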